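# Start the stirrer under the beaker

## Robot

A 6-joint arm with a two-finger parallel gripper is mounted at the origin on the work surface. World frame = base frame: x ahead of the robot, y to its left, z up, the work surface at z = 0. Lengths are in mm, angles in rad, forces in N, time in s.
With the tool pointing down it reaches from about 275 to 750 mm from the base axis. Payload 10.2 kg.
Tool frame: the origin (TCP) lies at the very end of the fingers, on their centre line; the grasp point (between the pads) lies 19 mm behind it (ctrl.grip_depth is the distance from the TCP to the grasp point, in mm); z points along the fingers, x is the direction in which the jaws open and shut, and the axes are right-handed (so a half turn about z gives the same grasp; the last joint's range is limited). The gripper opens to 85 mm and grips with 20 to 120 N. Pads are 22 mm wide; open, the fingers measure 114 mm over their backs; the gripper's body (76 mm by 85 mm) begins 54 mm behind the grasp point. The pads swing forward as they close: fully open they stand 13 mm farther back than shut.
Start: joints at [-1.347, 0.313, 1.498, -0, 1.331, -0.223], TCP at [226.832, -473.475, 203.694] pointing down, gripper open.
Joint ranges: [-2.94, 2.94], [-0.97, 2.17], [0.19, 2.56], [-1.23, 4.37], [0.02, 3.11], [-2.88, 2.88]. Speed limits (rad/s): [2.39, 2.39, 3.01, 3.14, 3.14, 3.14].

## Interface

Orientations are given as a unit quaternion [w, x, y, z].
In Python, from rig import ctrl gives the robot as it stands.
- The arm moves only by the tool play_rows, never from a script. Its argument "motion" is a list of rows, each a list of 2 entries, a list of its own where there are three numbers: the shift along the tool's x, y, z in mm, then the turn, a rotation vector about the tool's x, y, z in degrees. A call has 1 to 20 rows; each row shifts and turns the commanded pose from where the row before left it, along the tool's axes as they then stand; what a row does not reach is not made up. A row lasts 1/12 s, in which the tool goes at most 41.7 mm and 7.16 degrees, less where a joint would pass 70% of its speed; a pose out of reach is approached as far as the arm can. A call with a gripper value outside its range is refused whole. "fingers" is the finger opening in mm, from 0 to 85.4, set as the call begins (left out, the last holds). The fingers move at their own pace and stop on an object; "squeeze" is the grip in N (left out, the last holds). Time passes only in rows, so rows that do not move let the fingers close. It gives the time, the measured TCP pose, the force and the opening at its end, in the units of the state.
- ctrl.sense(): the state, without advancing time (a new reading comes with each control period).
- ctrl.capture(name): name is "scene" or "side" or "wrist"; returns the picture (400x640x3 uint8, red, green, blue); there is no depth.
- ctrl.get_calibration(name): a dict with "K" (3x3 intrinsics, pixels), "R" (3x3) and "t" (3): a world point X has camera coordinates R X + t; the wrist camera has in their place "tool_from_camera" (4x4, takes a point from camera to tool coordinates, whose origin is the TCP and whose axes are the tool frame's). Camera axes: x right, y down, z forward; pixel columns grow to the right and rows downward; lengths in mm; the calibration is good to about 2 mm. A picture is of the moment at which its call begins: read the wrist's pose just before it. get_calibration takes no time and is no camera call.
- ctrl.finish_job(): hands the job in, once; it reports no verdict.
Trained networks look in the newest picture that a camera, given by its name, has taken for a name from the list of things; names that differ only in an ending like _2 or _b are one class to them, and where a whole thing is asked for, a point or a joint stands for the part that bears it (a point fixed in the world has none). Each returns a list of dicts, best first, with "p" (0 to 1); they miss things now and then, are a little off and sometimes report something else, mostly with a low value. They report only what shows in the picture. A call takes as long as a camera call. They do not tell look-alikes from the thing itself.
- ctrl.spot_in(camera, name): "position" ([column, row] as shares, 0 to 1, of the picture: columns of its width, rows of its height, amid what is visible of it).
The state is a dict: "time_s": time; "joints": joint angles; "dq": joint speeds; "tau": joint torques, N m; "eef_pos": TCP position; "ee_rot": TCP orientation; "force": force on the tool from outside, world axes, zero at the start; "wrist_torque": the same for the moment, N m; "grip_width": opening from 0.0 (shut) to 1.0 (fully open).
Only numpy, scipy, OpenCV 4.12 (cv2) and the standard library are available. Lean on these libraries where they do the work, as an engineer would, in place of code of your own. Each camera call takes 0.05 s, during which the arm holds its last target. There are 200 camera calls.

## Task

Two identical magnetic stirrers stand on the lab bench, one carrying a beaker and the other a conical flask. Start the one with the beaker: pull its tall round start knob (not the low dial beside it) straight up as far as it will go against its spring, keep it there for about half a second, then let it return all the way down and leave it. Leave the other stirrer's start knob alone and do not shift or tip the beaker.

Things in the scene. Friction and masses are not known exactly. Their poses are not given: they have to be found in the camera images.
- start_knob_grip (a point): On the axis of the start knob of the beaker's stirrer, 12 mm below the knob's top, 24 mm above the deck when down; rises with it. The knob is an upright black cylinder, 26 mm wide, 30 mm tall, 6 mm off the deck; pinch it from above. x points to the plate, y across the stirrer, z up. From here the low dial (30 mm wide, 10 high) is at y +75 mm, the plate's centre at x +100, y +30 mm.
- start_knob (a joint): How far that knob is pulled up, m: 0 down (off, at rest), 0.018 at its upper stop. A spring pulls it down, 3 N when down and 6 N at the stop, and returns it to 0 when let go. The stirrer is a fixed white box, 190 x 150 mm, its deck 55 mm above the bench, with an aluminium plate 110 mm wide, 8 mm high; the knob stands in the deck's corner at x -60, y -30 mm from its middle.
- other_knob (a joint): The same for the identical start knob of the other stirrer, which carries the conical flask: 0 down, 0.018 fully up. To be left alone.
- beaker: Loose open glass beaker, 68 mm in diameter and 68 mm tall, about 80 g, standing upright near the centre of the round plate of the stirrer to be started. Its origin is the centre of its underside, 63 mm above the bench; z up.
There are look-alikes about, which are no part of the job. Leave any blue look-alike of the beaker alone.

How it is judged (in metres and radians):
On the way:
1. the start knob of the beaker's stirrer is pulled up by at least 13 mm of its 18 mm and kept there for 0.2 s (value of joint start_knob above 0.013 m), for 0.2 s.
At the end, for the whole second after the job is handed in: The start knob has returned to within 3 mm of fully down, the other stirrer's start knob is within 3 mm of fully down, and the beaker stands still and upright (within 10 degrees) on its stirrer, within 15 mm of where it stood at the start (value of joint each of start_knob, other_knob below 0.003 m and distance of beaker from where it was at the start of the episode below 0.015 m and angle between beaker's own z axis and vertical below 0.17 rad and linear speed of beaker below 0.02 m/s); the robot touches nothing.
It fails at once if the other stirrer's start knob is pulled up by more than 6 mm (value of joint other_knob above 0.006 m).
It fails at once if the beaker is shifted by more than 20 mm (distance of beaker from where it was at the start of the episode above 0.02 m).
It fails at once if the beaker is tipped by more than 20 degrees (angle between beaker's own z axis and vertical above 0.35 rad).
It also fails if it takes over 32 s, if anything falls off the work surface, if the arm or the gripper's body presses on something with over 40 N, if the wrist force passes 120 N, or if a joint passes its speed limit or range.

## Working session

There is one attempt and no reset: what is moved stays moved. The work goes in short steps, Python scripts to look and compute and a tool call to move; the robot and the scene stay as the last step left them, time stands still between calls to the robot, and variables do not carry over. Pictures are saved under pics/ and viewed, about 8 in all and at most 12, crops included, and the job is handed in when it is done.

Besides the shell and the picture viewer there is one more tool, called after "Call:" as a command line: name --argument value ..., lists and objects as JSON in quotes. play_rows: Moves the arm, as the interface text tells. Its arguments: {"type":"object","properties":{"motion":{"type":"array"},"fingers":{"type":"number"},"squeeze":{"type":"number"}},"required":["motion"]}

```bash
mkdir -p pics; ls; python3 - <<'E'
from rig import ctrl
import cv2,numpy as np
for c in("scene","side"):
    im=ctrl.capture(c); cv2.imwrite(f"pics/{c}0.png",im[:,:,::-1])
    for n in("start_knob","start_knob_grip","beaker"):
        print(c,n,[(round(d["p"],2),[round(d["position"][0]*640),round(d["position"][1]*400)]) for d in ctrl.spot_in(c,n)])
    k=ctrl.get_calibration(c); print({a:np.round(b,3).tolist() for a,b in k.items()})
print(ctrl.sense())
E
```

```text
pics
scene start_knob [(0.9, [188, 207])]
scene start_knob_grip [(0.6, [191, 204])]
scene beaker [(0.83, [366, 251]), (0.7, [252, 212]), (0.67, [300, 313]), (0.63, [323, 201])]
{'K': [[431.584, 0.0, 316.58], [0.0, 431.584, 198.053], [0.0, 0.0, 1.0]], 'R': [[0.662, 0.749, 0.007], [0.426, -0.369, -0.826], [-0.617, 0.55, -0.563]], 't': [-397.706, -244.822, 1163.109]}
side start_knob [(0.57, [365, 151])]
side start_knob_grip [(0.56, [366, 154])]
side beaker [(0.97, [263, 160]), (0.97, [319, 224]), (0.74, [320, 156]), (0.64, [261, 204])]
{'K': [[408.282, 0.0, 322.703], [0.0, 408.282, 201.993], [0.0, 0.0, 1.0]], 'R': [[-0.994, -0.108, -0.013], [-0.068, 0.712, -0.699], [0.085, -0.694, -0.715]], 't': [635.241, 132.755, 832.691]}
{'time_s': 0.4, 'joints': array([-1.34738968e+00,  3.12980787e-01,  1.49782468e+00,  1.35663092e-05,
        1.33100257e+00, -2.23416803e-01]), 'dq': array([-0.00049082, -0.00192317, -0.00111444,  0.00017995,  0.00090147,
       -0.00035281]), 'tau': array([-9.09225528e-04, -4.11813319e+01, -2.59663618e+01, -2.26463349e-04,
        1.21792273e-03,  1.03692713e-06]), 'eef_pos': array([ 226.82849293, -473.42062089,  203.60583777]), 'ee_rot': array([-8.08077919e-05,  8.46197407e-01, -5.32869531e-01, -7.14889142e-05]), 'force': array([-0.10678443,  0.67794106,  0.21327129]), 'wrist_torque': array([-0.01817762, -0.02840433,  0.01567428]), 'grip_width': 0.9955452955521342}
```

View pics/scene0.png

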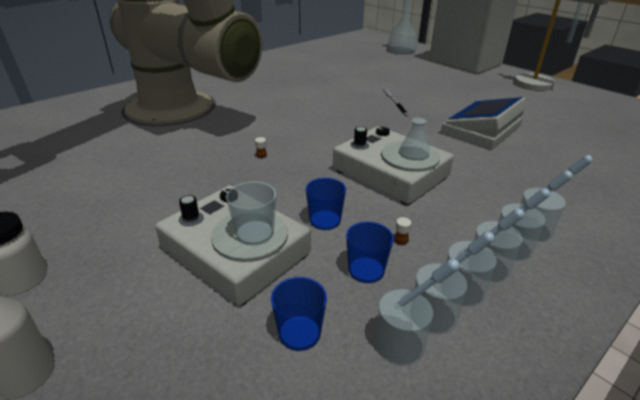

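View pics/side0.png

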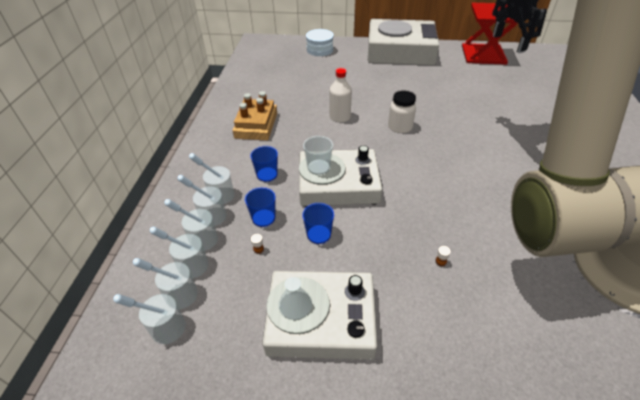

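The scene shows the beaker's stirrer at (235,235), with its tall knob at (188,207) and its dial at (229,194) behind the beaker. The flask's stirrer is at (392,160), with its knob at (360,135). In the side view the beaker's stirrer has its knob at (364,153) and dial at (366,179), and the flask stirrer's knob is at (356,285).

Could be mistaken for the target knob: the dial (side 366,179), the flask stirrer's knob (side 356,285; scene 360,135), the black jar lid (side 403,99) and the small vials. My choice is scene (188,207) / side (364,153).

```bash
cat > h.py <<'E'
import numpy as np,cv2
from rig import ctrl
def cam(c):
    k=ctrl.get_calibration(c); return [np.array(k[a]) for a in("K","R","t")]
def onz(c,uv,z):
    K,R,t=cam(c); d=R.T@np.linalg.solve(K,[*uv,1]); o=-R.T@t; return o+d*(z-o[2])/d[2]
def tri(a,b):
    P=[np.hstack([R,t[:,None]]) for K,R,t in (cam("scene"),cam("side"))]
    n=[np.linalg.solve(cam(c)[0],[*uv,1])[:2] for c,uv in(("scene",a),("side",b))]
    X=cv2.triangulatePoints(P[0],P[1],n[0],n[1]); return X[:3,0]/X[3,0]
E
python3 - <<'E'
from h import *
print("knob tri",tri((188.,208.),(364.,154.)))
for c,k,d,p in(("scene",(188,208),(229,195),(250,236)),("side",(364,154),(366,179),(322,168))):
    k,d,p=onz(c,k,76),onz(c,d,60),onz(c,p,63)
    print(c,k,d,p,"yaw from dial",np.degrees(np.arctan2(*(d-k)[1::-1]))-90,"plate",np.degrees(np.arctan2(*(p-k)[1::-1]))-np.degrees(np.arctan2(30,100)),np.linalg.norm((d-k)[:2]),np.linalg.norm((p-k)[:2]))
a=cv2.resize(cv2.imread("pics/scene0.png")[160:300,140:320],None,fx=3,fy=3,interpolation=2)
b=cv2.resize(cv2.imread("pics/side0.png")[125:215,290:390],None,fx=4,fy=4,interpolation=2)
b=cv2.copyMakeBorder(b,0,420-360,0,0,0); 
o=np.hstack([a,b]); cv2.imwrite("pics/crop.png",cv2.resize(o,None,fx=.8,fy=.8))
print(o.shape, [a.round(3) for a in [ctrl.get_calibration("wrist")["tool_from_camera"]]])
E
```

```text
knob tri [ 561.45097437 -223.92398609   73.98081045]
scene [ 562.37368443 -225.14937787   76.        ] [ 550.92832078 -148.31958327   60.        ] [ 664.77145399 -184.10339263   63.        ] yaw from dial 8.473062126788506 plate 5.14405945133457 77.67762668458461 110.31806794994358
side [ 562.28005359 -219.84721607   76.        ] [ 554.09110174 -149.11595717   60.        ] [ 658.79512963 -174.6314407    63.        ] yaw from dial 6.604049434885397 plate 8.403097372433113 71.2037212318711 106.58154740095507
(420, 940, 3) [array([[   1.   ,    0.   ,   -0.   ,   -1.03 ],
       [   0.   ,    0.955,    0.296,  -75.394],
       [   0.   ,   -0.296,    0.955, -171.399],
       [   0.   ,    0.   ,    0.   ,    1.   ]])]
```

View pics/crop.png

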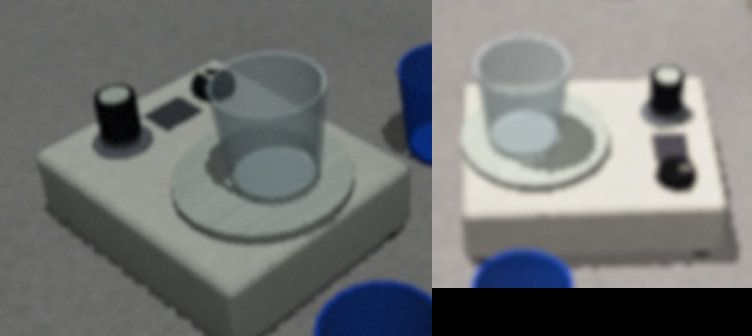

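The crops confirm it: the tall black knob with the pale top stands beside the beaker, and the low dial is at the other end of the small display. The knob is at about (562,-223) and the stirrer's yaw is about 7°. I'll put the jaws along the stirrer's y axis, at yaw -83°.

Call:
play_rows --motion '[[[-5.8, -29.3, 0], [0, 0, 0]], [[-5.8, -29.3, 0], [0, 0, 0]], [[-5.8, -29.3, 0], [0, 0, 0]], [[-5.8, -29.3, 0], [0, 0, 0]], [[-5.8, -29.3, 0], [0, 0, 0]], [[-5.8, -29.3, 0], [0, 0, 0]], [[-5.8, -29.3, 0], [0, 0, 0]], [[-5.8, -29.3, 0], [0, 0, 0]], [[-5.8, -29.3, 0], [0, 0, 0]], [[-5.8, -29.3, 0], [0, 0, 0]], [[-5.8, -29.3, 0], [0, 0, 0]], [[-5.8, -29.3, 0], [0, 0, 0]], [[-5.8, -29.3, 0], [0, 0, 0]], [[-5.8, -29.3, 0], [0, 0, 0]], [[0, 0, 0], [0, 0, 6.2]], [[0, 0, 0], [0, 0, 6.2]], [[0, 0, 0], [0, 0, 6.2]], [[0, 0, 0], [0, 0, 0]], [[0, 0, 0], [0, 0, 0]]]' --fingers 60 --squeeze 40

```text
time_s: 1.98
eef_pos: [561.6, -223.0, 203.6]
ee_rot: [0.0, 0.75, -0.661, -0.0]
force: [1.2, -0.1, -0.9]
grip_width: 0.705
```

```bash
cat >> h.py <<'E'
from scipy.spatial.transform import Rotation as Ro
def pose():
    s=ctrl.sense(); w,x,y,z=s["ee_rot"]; return Ro.from_quat([x,y,z,w]).as_matrix(),np.array(s["eef_pos"])
def wz(uv,z,Rt,p):
    k=ctrl.get_calibration("wrist"); T=np.array(k["tool_from_camera"])
    d=Rt@T[:3,:3]@np.linalg.solve(k["K"],[*uv,1]); o=Rt@T[:3,3]+p; return o+d*(z-o[2])/d[2]
E
python3 - <<'E'
from h import *
Rt,p=pose(); im=ctrl.capture("wrist"); cv2.imwrite("pics/w1.png",im[:,:,::-1])
print(p,np.degrees(np.arctan2(Rt[1,0],Rt[0,0])),Rt[2])
for n in("start_knob","start_knob_grip","beaker"):
  for d in ctrl.spot_in("wrist",n):
    uv=np.array(d["position"])*[640,400]; print(n,d["p"],uv,wz(uv,79,Rt,p))
E
```

```text
[ 561.64996403 -223.00489926  203.62512819] -82.82015229576152 [-9.05209287e-05  1.29083786e-04 -9.99999988e-01]
start_knob 0.94 [319.872 186.88 ] [ 563.62332997 -222.98138147   79.        ]
start_knob_grip 0.91 [319.872 187.2  ] [ 563.28148432 -223.02513974   79.        ]
beaker 0.96 [135.296  74.   ] [649.72482563 -38.04192352  79.        ]
beaker 0.65 [276.224  61.28 ] [ 676.96335259 -167.91489771   79.        ]
```

View pics/w1.png

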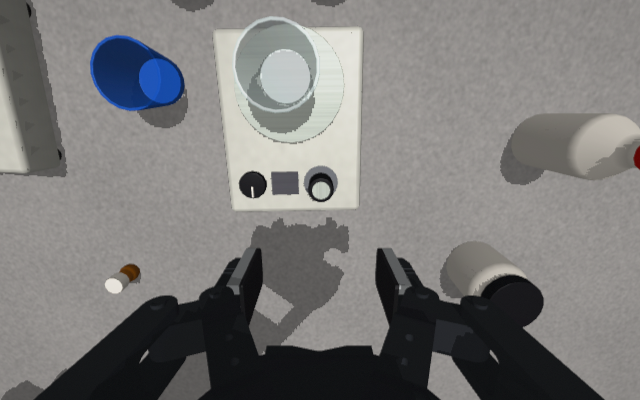

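The wrist view shows the knob at (320,187), centred between the fingers, with the dial at (252,185), the beaker at (278,65) and the stirrer square to the tool. The knob is at (563,-223), so I'll descend.

Call:
play_rows --motion '[[[0, -1.8, 15], [0, 0, 0]], [[0, 0, 15], [0, 0, 0]], [[0, 0, 15], [0, 0, 0]], [[0, 0, 15], [0, 0, 0]], [[0, 0, 15], [0, 0, 0]], [[0, 0, 15], [0, 0, 0]], [[0, 0, 15], [0, 0, 0]], [[0, 0, 15], [0, 0, 0]], [[0, 0, 7], [0, 0, 0]], [[0, 0, 7], [0, 0, 0]], [[0, 0, 7], [0, 0, 0]], [[0, 0, 0], [0, 0, 0]], [[0, 0, 0], [0, 0, 0]]]'

```text
time_s: 3.27
eef_pos: [563.6, -222.9, 62.9]
ee_rot: [-0.0, 0.749, -0.663, 0.0]
force: [-0.0, 0.6, -0.0]
grip_width: 0.702
```

```bash
python3 - <<'E'
from h import *
for c in("wrist","side"):
    im=ctrl.capture(c)
    if c=="side": im=cv2.resize(im[90:230,270:450],(640,498),interpolation=2)
    cv2.imwrite(f"pics/{c}2.png",im[:,:,::-1])
E
```

```text
(no output)
```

View pics/wrist2.png

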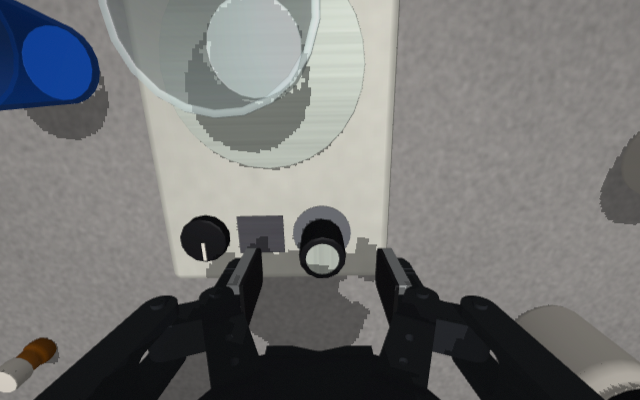

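```bash
python3 - <<'E'
from h import *
Rt,p=pose()
for uv,z in(((323,258),91),((322,228),61)): 
    X=wz(uv,z,Rt,p); print(X,Rt.T@(X-p))
E
```

```text
[ 563.4232656  -224.42899719   91.        ] [  1.38785171   0.55539176 -27.57620973]
[ 568.97431338 -223.52275866   61.        ] [ 1.14198737 -5.03461863  2.42923535]
```

The knob top is at (323,258) between the pads, about 1 mm off in tool x and 0 in y. I'll correct that and close.

Call:
play_rows --motion '[[[1.2, 0, 0], [0, 0, 0]], [[0, 0, 0], [0, 0, 0]], [[0, 0, 0], [0, 0, 0]], [[0, 0, 0], [0, 0, 0]], [[0, 0, 0], [0, 0, 0]], [[0, 0, 0], [0, 0, 0]], [[0, 0, 0], [0, 0, 0]], [[0, 0, 0], [0, 0, 0]], [[0, 0, 0], [0, 0, 0]], [[0, 0, 0], [0, 0, 0]]]' --fingers 10 --squeeze 50

```text
time_s: 4.2
eef_pos: [564.1, -223.9, 63.7]
ee_rot: [-0.0, 0.749, -0.663, 0.001]
force: [-0.5, 2.5, 5.6]
grip_width: 0.114
```

The opening is about 10 mm, so the knob is not between the pads at full width. I'll look before pulling.

```bash
python3 - <<'E'
from h import *
a=ctrl.capture("wrist")[180:400,180:480]
b=ctrl.capture("side")[110:210,300:440]; c=ctrl.capture("scene")[130:260,120:300]
r=lambda i,w:cv2.resize(i,(w,w*i.shape[0]//i.shape[1]),interpolation=2)
a=r(a,400);b=r(b,400);c=r(c,400); H=a.shape[0]+b.shape[0]
o=np.zeros((H,800,3),np.uint8);o[:a.shape[0],:400]=a;o[a.shape[0]:,:400]=b;o[:c.shape[0],400:]=c
cv2.imwrite("pics/3.png",o[:,:,::-1]);print(o.shape); s=ctrl.sense(); print(s["force"],s["wrist_torque"],s["grip_width"])
E
```

```text
(578, 800, 3)
[-0.96607787  1.78614917  5.20744193] [ 0.34349483  0.04196411 -0.0384698 ] 0.11753131969527342
```

View pics/3.png

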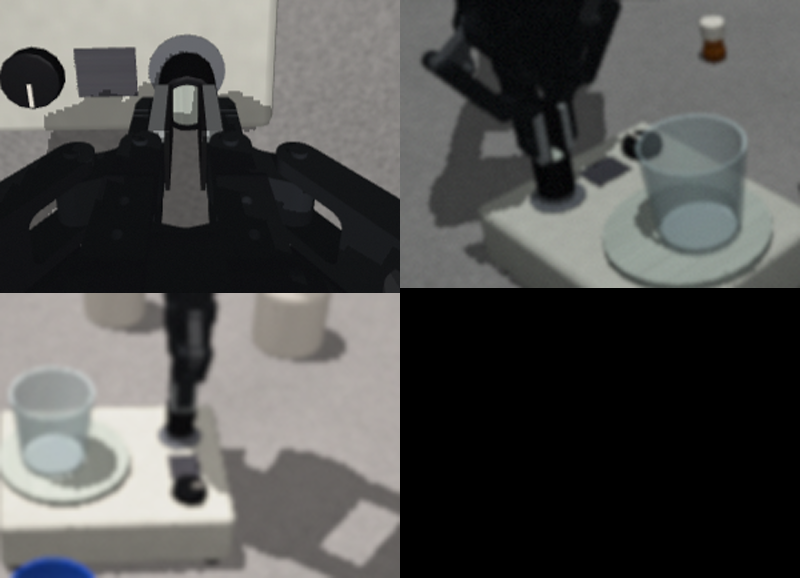

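```bash
python3 - <<'E'
from h import *
k=ctrl.get_calibration("wrist"); T=np.linalg.inv(np.array(k["tool_from_camera"])); K=np.array(k["K"]);print(K[0])
im=ctrl.capture("wrist")[:,:,::-1].copy()
f=lambda q:(lambda v:(v[:2]/v[2]))(K@(T[:3,:3]@np.array(q,float)+T[:3,3]))
for q in([5,-11,0],[-5,-11,0],[5,-11,-27],[13,-11,-27],[-13,-11,-27],[13,-11,0],[-13,-11,0]): print(q,f(q))
for z,c in((0,(0,0,255)),(-19,(0,255,0)),(-27,(255,255,0))):
  for x in(-13,-5,5,13):
    for y in(-11,11): cv2.circle(im,tuple(int(round(v*1)) for v in f([x,y,z])),1,c,-1)
cv2.imwrite("pics/4.png",cv2.resize(im[190:340,220:420],(800,600),interpolation=0))
E
```

```text
[291.26451772   0.         318.62726572]
[5, -11, 0] [328.22485534 220.6010843 ]
[-5, -11, 0] [312.28096175 220.60036786]
[5, -11, -27] [329.78497528 238.18154481]
[13, -11, -27] [344.63765191 238.18253767]
[-13, -11, -27] [296.36846341 238.17931101]
[13, -11, 0] [340.98042649 220.60165746]
[-13, -11, 0] [299.52630314 220.59979473]
```

View pics/4.png

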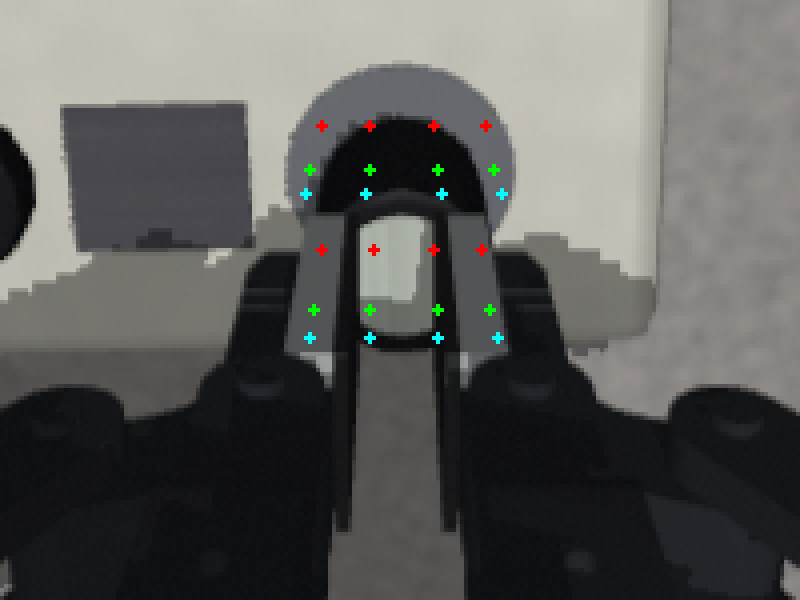

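The grey pad ends project about 30 mm behind the stated TCP, and there is a 5 N upward force. So the fingertips have closed on top of the knob (z = 91), and the real tips end well behind the nominal TCP. I'll reopen and descend further in small steps, watching the force.

Call:
play_rows --motion '[[[0, 0, -3], [0, 0, 0]], [[0, 0, 0], [0, 0, 0]], [[0, 0, 0], [0, 0, 0]], [[0, 0, 0], [0, 0, 0]], [[0, 0, 0], [0, 0, 0]], [[0, 0, 0], [0, 0, 0]], [[0, 0, 4], [0, 0, 0]], [[0, 0, 4], [0, 0, 0]], [[0, 0, 4], [0, 0, 0]], [[0, 0, 3], [0, 0, 0]], [[0, 0, 0], [0, 0, 0]]]' --fingers 55

```text
time_s: 5.32
eef_pos: [563.2, -223.7, 49.7]
ee_rot: [0.0, 0.749, -0.663, -0.001]
force: [0.6, -0.2, 0.1]
grip_width: 0.642
```

```bash
python3 - <<'E'
from h import *
a=ctrl.capture("wrist")[150:400,160:480]
b=ctrl.capture("side")[110:210,300:440]; c=ctrl.capture("scene")[130:260,120:300]
r=lambda i,w:cv2.resize(i,(w,w*i.shape[0]//i.shape[1]),interpolation=2)
a=r(a,400);b=r(b,400);c=r(c,400)
o=np.zeros((598,800,3),np.uint8);o[:a.shape[0],:400]=a;o[a.shape[0]:a.shape[0]+b.shape[0],:400]=b;o[:c.shape[0],400:]=c
cv2.imwrite("pics/5.png",o[:,:,::-1])
E
```

```text
(no output)
```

View pics/5.png

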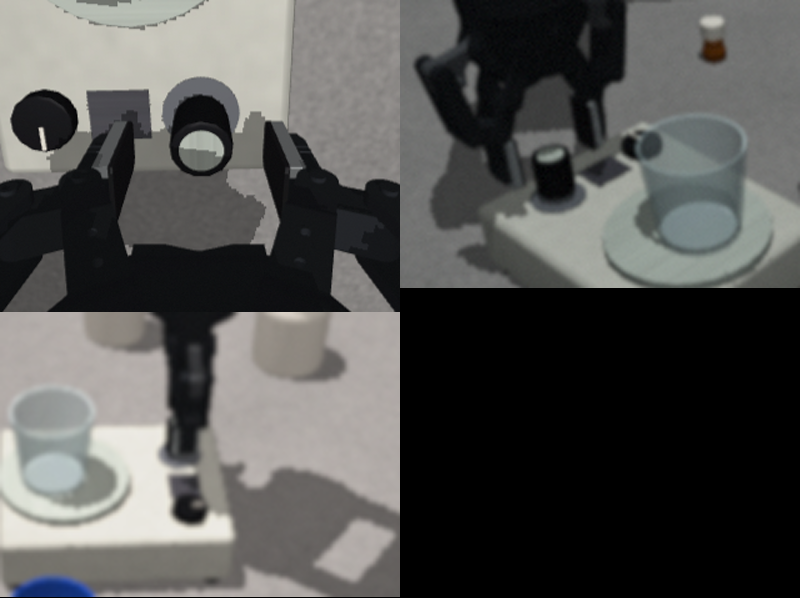

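There is no contact at a nominal z of 50, which is below deck level, so the tip offset is confirmed. The tips now reach the top part of the knob. I'll go 12 mm lower, then close.

Call:
play_rows --motion '[[[0, 0, 3], [0, 0, 0]], [[0, 0, 3], [0, 0, 0]], [[0, 0, 3], [0, 0, 0]], [[0, 0, 3], [0, 0, 0]], [[0, 0, 0], [0, 0, 0]], [[0, 0, 0], [0, 0, 0]]]'

```text
time_s: 5.97
eef_pos: [563.5, -223.9, 38.5]
ee_rot: [0.0, 0.749, -0.663, -0.0]
force: [-0.8, -0.3, -0.2]
grip_width: 0.644
```

Call:
play_rows --motion '[[[0, 0, 0], [0, 0, 0]], [[0, 0, 0], [0, 0, 0]], [[0, 0, 0], [0, 0, 0]], [[0, 0, 0], [0, 0, 0]], [[0, 0, 0], [0, 0, 0]], [[0, 0, 0], [0, 0, 0]], [[0, 0, 0], [0, 0, 0]], [[0, 0, 0], [0, 0, 0]]]' --fingers 10 --squeeze 50

```text
time_s: 6.63
eef_pos: [563.8, -224.7, 39.2]
ee_rot: [0.0, 0.749, -0.663, 0.001]
force: [-1.7, -4.6, 4.9]
grip_width: 0.284
```

The fingers stopped at about 24 mm, so the knob is gripped. I'll pull up.

Call:
play_rows --motion '[[[0, 0, -3], [0, 0, 0]], [[0, 0, -3], [0, 0, 0]], [[0, 0, -3], [0, 0, 0]], [[0, 0, -3], [0, 0, 0]], [[0, 0, -3], [0, 0, 0]], [[0, 0, -2], [0, 0, 0]], [[0, 0, 0], [0, 0, 0]], [[0, 0, 0], [0, 0, 0]]]'

```text
time_s: 7.3
eef_pos: [563.7, -224.6, 54.9]
ee_rot: [0.0, 0.749, -0.663, 0.0]
force: [3.2, -7.9, -6.4]
grip_width: 0.284
```

```bash
python3 - <<'E'
from h import *
print(ctrl.sense()["force"])
a=ctrl.capture("wrist")[150:400,160:480]
b=ctrl.capture("side")[110:210,300:440]; c=ctrl.capture("scene")[130:260,120:300]
r=lambda i,w:cv2.resize(i,(w,w*i.shape[0]//i.shape[1]),interpolation=2)
a=r(a,400);b=r(b,400);c=r(c,400)
o=np.zeros((598,800,3),np.uint8);o[:a.shape[0],:400]=a;o[a.shape[0]:a.shape[0]+b.shape[0],:400]=b;o[:c.shape[0],400:]=c
cv2.imwrite("pics/6.png",o[:,:,::-1])
E
```

```text
[ 3.2068579  -7.91572176 -6.44749314]
```

View pics/6.png

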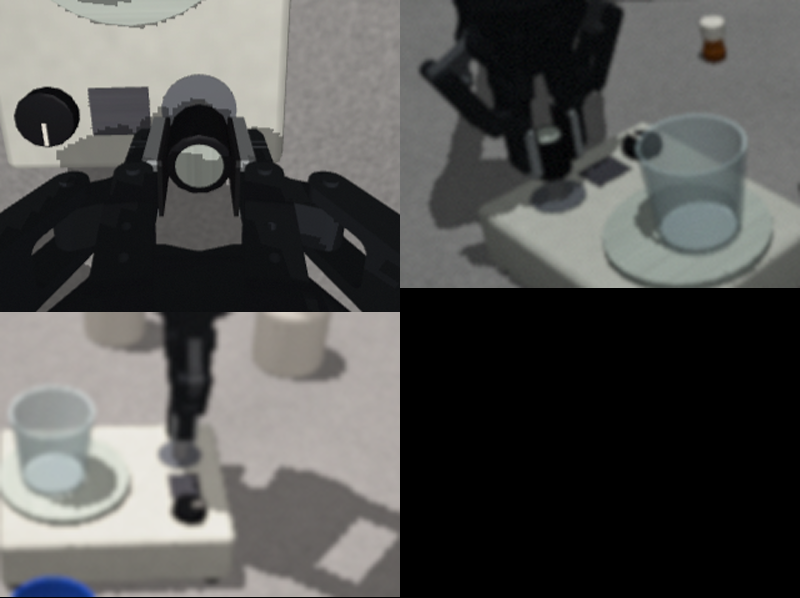

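The knob is clearly lifted in the grip: the base ring shows beneath it and the force is -6.4 N, close to the spring's. I'll go to the stop, hold, lower, then release.

Call:
play_rows --motion '[[[0, 0, -1.5], [0, 0, 0]], [[0, 0, -1.0], [0, 0, 0]], [[0, 0, 0], [0, 0, 0]], [[0, 0, 0], [0, 0, 0]], [[0, 0, 0], [0, 0, 0]], [[0, 0, 0], [0, 0, 0]], [[0, 0, 0], [0, 0, 0]], [[0, 0, 0], [0, 0, 0]], [[0, 0, 0], [0, 0, 0]]]'

```text
time_s: 8.2
eef_pos: [563.7, -224.6, 57.2]
ee_rot: [0.0, 0.749, -0.663, 0.0]
force: [3.7, -7.8, -6.2]
grip_width: 0.284
```

Call:
play_rows --motion '[[[0, 0, 3], [0, 0, 0]], [[0, 0, 3], [0, 0, 0]], [[0, 0, 3], [0, 0, 0]], [[0, 0, 3], [0, 0, 0]], [[0, 0, 3], [0, 0, 0]], [[0, 0, 3], [0, 0, 0]], [[0, 0, 0.5], [0, 0, 0]], [[0, 0, 0], [0, 0, 0]], [[0, 0, 0], [0, 0, 0]]]'

```text
time_s: 8.95
eef_pos: [563.8, -224.6, 39.3]
ee_rot: [0.0, 0.749, -0.663, 0.001]
force: [1.1, -6.9, -2.8]
grip_width: 0.289
```

Call:
play_rows --motion '[[[0, 0, 0], [0, 0, 0]], [[0, 0, 0], [0, 0, 0]], [[0, 0, 0], [0, 0, 0]], [[0, 0, 0], [0, 0, 0]], [[0, 0, 0], [0, 0, 0]], [[0, 0, 0], [0, 0, 0]], [[0, 0, 0], [0, 0, 0]]]' --fingers 55

```text
time_s: 9.53
eef_pos: [563.6, -223.9, 39.7]
ee_rot: [-0.0, 0.749, -0.663, -0.0]
force: [0.7, 0.5, -0.4]
grip_width: 0.641
```

Call:
play_rows --motion '[[[0, 0, -5], [0, 0, 0]], [[0, 0, -10], [0, 0, 0]], [[0, 0, -15], [0, 0, 0]], [[0, 0, -15], [0, 0, 0]], [[0, 0, -20], [0, 0, 0]], [[0, 0, -20], [0, 0, 0]], [[0, 0, -20], [0, 0, 0]], [[0, 0, -20], [0, 0, 0]], [[0, 0, -20], [0, 0, 0]], [[0, 0, -20], [0, 0, 0]], [[0, 0, 0], [0, 0, 0]], [[0, 0, 0], [0, 0, 0]], [[0, 0, 0], [0, 0, 0]]]'

```text
time_s: 10.62
eef_pos: [563.3, -223.8, 204.2]
ee_rot: [0.0, 0.749, -0.663, -0.0]
force: [0.4, -0.4, -0.3]
grip_width: 0.642
```

```bash
python3 - <<'E'
from h import *
Rt,p=pose(); a=ctrl.capture("wrist")
for n in("start_knob","beaker"):
    print(n,[(d["p"],np.array(d["position"])*[640,400]) for d in ctrl.spot_in("wrist",n)])
b=ctrl.capture("side"); c=ctrl.capture("scene")
for cm in("scene","side"):
    print(cm,[(round(d["p"],2),[round(d["position"][0]*640),round(d["position"][1]*400)]) for n in("start_knob","beaker") for d in ctrl.spot_in(cm,n)])
r=lambda i,w:cv2.resize(i,(w,w*i.shape[0]//i.shape[1]),interpolation=2)
a=r(a,400);b=r(b[110:210,300:440],400);c=r(c[130:260,120:300],400)
o=np.zeros((598,800,3),np.uint8);o[:a.shape[0],:400]=a;o[a.shape[0]:a.shape[0]+b.shape[0],:400]=b;o[:c.shape[0],400:]=c
cv2.imwrite("pics/7.png",o[:,:,::-1])
E
```

```text
start_knob [(0.75, array([320.896, 188.6  ]))]
beaker [(0.92, array([134.784,  73.48 ])), (0.58, array([271.168,  66.4  ]))]
scene [(0.66, [188, 207]), (0.95, [252, 213]), (0.92, [366, 251]), (0.76, [299, 309]), (0.63, [323, 199]), (0.28, [189, 207])]
side [(0.71, [366, 153]), (0.79, [319, 156]), (0.67, [264, 161]), (0.66, [319, 222]), (0.56, [261, 205])]
```

View pics/7.png

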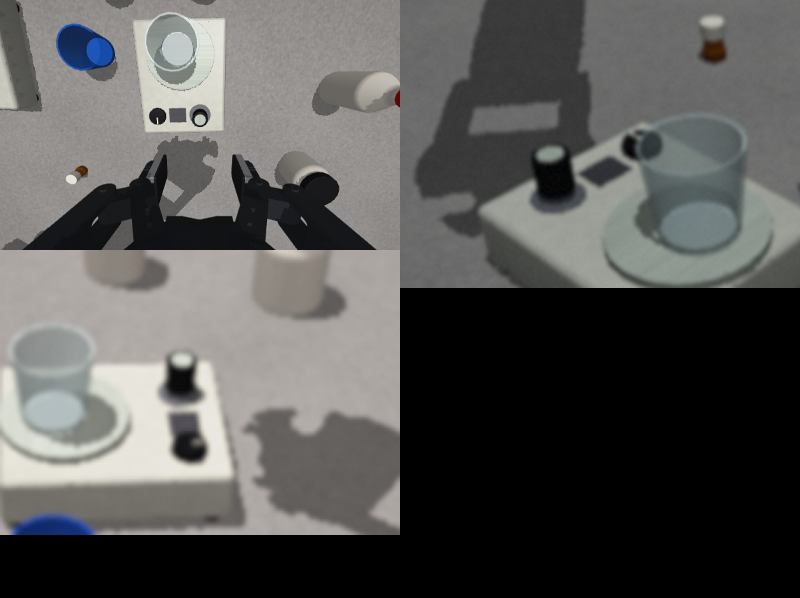

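The knob is back down at scene (188,207), the same pixel as at the start. The beaker is at (252,213) against (252,212) before, and the robot is clear.

```bash
python3 -c "
from rig import ctrl
print(ctrl.finish_job())"
```

```text
the job is handed in; nothing more can be done
None
```

The start knob on the beaker's stirrer was pulled up about 18 mm, held there for over half a second, then lowered and released. The job is handed in, and the robot reported no verdict. The clock was at about 11 s of the 32 s allowed.

- **Pull:** the arm rose 18 mm with the knob gripped. The downward force at the top was about 6.2 N, which fits the spring at its stop. Back at the bottom it was 2.8 N, so the knob does not seem to have slipped. I inferred the knob's travel from the arm's movement and the force, because its joint value cannot be read directly. The force did not rise over the last 2 mm, so I can't say it was pressing hard against the stop.
- **Final checks:** in the last pictures the knob is at its starting pixel in the scene view and within 2 pixels in the others. The beaker is within 1 pixel of its start in the scene and side views. In the wrist view its detection differed by about 5 pixels, which I put down to detection scatter. I never went near the other stirrer, and the gripper ended open about 165 mm above where it let go, with no contact force.
- **What disagreed:** the first attempt to grip failed, because the fingertips closed on top of the knob with about 5 N. They sit roughly 30 mm behind the stated tool point. I saw this in the wrist view, confirmed it by descending without contact, and gripped about 25 mm lower.

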